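# Set the bench block in the corner stop

## Robot

A 6-joint arm with a two-finger parallel gripper is mounted at the origin on the work surface. World frame = base frame: x ahead of the robot, y to its left, z up, the work surface at z = 0. Lengths are in m, angles in rad, forces in N, time in s.
With the tool pointing down it reaches from about 0.225 to 0.875 m from the base axis. Payload 3.4 kg.
Tool frame: the origin (TCP) lies between the finger pads; the fingertips stand 11 mm ahead of it and the grasp point (between the pads) lies 8 mm behind it; z points along the fingers, y is the line along which they close (so a half turn about z gives the same grasp; the last joint's range is limited). The gripper opens to 85 mm and grips with 20 to 120 N. Pads are 22 mm wide; open, the fingers measure 114 mm over their backs; the gripper's body (76 mm by 85 mm) begins 54 mm behind the grasp point. The pads swing forward as they close: fully open they stand 13 mm farther back than shut.
Start: joints at [1.047, 0.276, 1.505, -0, 1.361, -0.121], TCP at [0.225, 0.529, 0.242] pointing down, gripper open.
Joint ranges: [-2.89, 2.89], [-0.75, 2.08], [0.22, 2.7], [-1.18, 4.32], [0.11, 2.71], [-2.7, 2.7]. Speed limits (rad/s): [2.57, 2.57, 3.14, 3.14, 3.14, 3.14].

## Interface

Orientations are given as a unit quaternion [w, x, y, z].
In Python, from rig import manip, imaging gives the robot as it stands. The module is installed in compiled form; this text tells all that it offers.
- The arm moves only by the tool jog_arm, never from a script. Its argument "deltas" is one flat list of numbers, 7 for each row, row after row: the turn, a rotation vector about the world's x, y, z in degrees, then the shift along the world's x, y, z in mm, then the opening, from 0 (shut) to 1 (fully open). In form: [ax, ay, az, tx, ty, tz, gripper, ax, ay, az, tx, ty, tz, gripper, ...]. A call has 1 to 20 rows; each row is the pose to reach, as a shift and turn from the pose commanded when the call began; what a row does not reach only later rows make up. A row lasts 1/10 s, in which the tool goes at most 50 mm and 8.59 degrees, less where a joint would pass 70% of its speed; a pose out of reach is approached as far as the arm can. A call with a gripper value outside its range is refused whole. The fingers move at their own pace and stop on an object; "grip_force" is the grip in N (left out, the last holds). Time passes only in rows, so rows that repeat a pose let the fingers close. It gives the time, the measured TCP pose, the force, the opening and the grip force at its end, in the units of the state.
- manip.get_state(): the state, without advancing time (a new reading comes with each control period).
- imaging.get_image(name): name is "side" or "top" or "wrist"; returns the picture (420x560x3 uint8, blue, green, red); there is no depth.
- imaging.calibration(name): a dict with "mtx" (3x3 intrinsics, pixels), "cam_to_world" (4x4, takes a point from camera to world coordinates). Camera axes: x right, y down, z forward; pixel columns grow to the right and rows downward; lengths in m; the calibration is good to about 2 mm. A picture is of the moment at which its call begins: read the wrist's pose just before it. calibration takes no time and is no camera call; for the wrist camera it gives the pose at the moment of the call.
- manip.sign_off(): hands the job in; it is judged then, once.
The state is a dict: "clock": time; "qpos": joint angles; "qd": joint speeds; "effort": joint torques, N m; "position": TCP position; "ee_rot": TCP orientation; "contact_force": force on the tool from outside, world axes, zero at the start; "moment": the same for the moment, N m; "width": finger opening in m; "gripper_force": force on a finger pad.
Only numpy, scipy, OpenCV 4.12 (cv2) and the standard library are available. Lean on these libraries where they do the work, as an engineer would, in place of code of your own. Each camera call takes 0.05 s, during which the arm holds its last target. There are 200 camera calls.

## Task

Push the rectangular steel bench block along the mat with your fingertips into the corner of the L-shaped bench stop, so that one long side lies flush against the long bar and one end is up against the short bar. Only push it: do not lift or tip it, and leave everything else on the bench where it is. Finish with the fingers clear of it.

Things in the scene. Friction and masses are not known exactly. Their poses are not given: they have to be found in the camera images.
- block: Bench block: a loose flat rectangular bright steel block with small dark holes in its top, 70 mm long (its x) by 45 mm wide (its y) by 24 mm high, 0.3 to 0.5 kg; slides on the blue rubber mat with a push of about 2 to 6 N. Origin: centre of its underside, z up. Both ends and both long sides are alike, so either way round will do.
- stop: Corner stop: plain aluminium L fixed on the mat, does not move. Origin: inside corner of the L at mat level (mat top at z = 0.002). The long bar's inner face runs 200 mm from the origin along its +x, the short bar's inner face 80 mm along its +y; bars 14 mm high, 14 mm thick, outside those faces. The block goes where x > 0 and y > 0: in place its centre is at x 35, y 22.5 mm.
- loupe: Bystander, leave alone: black eye loupe standing on the mat, 36 mm across the foot, 30 mm high. Origin: centre of its underside. It or the round anvil stands on the open side of the block's place, about 110 mm from the long bar; the other one stands past the free end of the long bar.
- anvil: Bystander, leave alone: round steel anvil, 42 mm across, 22 mm high. Origin: centre of its underside.
- tin: Bystander, leave alone: round brass parts tin behind the long bar, 70 mm across, 26 mm high. Origin: centre of its underside.
- watch: Bystander, leave alone: steel pocket watch lying face up, 44 mm across, 10 mm high, crown and bow towards its +x (to 35 mm). Origin: centre of its underside.
- bezel: Bystander, leave alone: flat steel ring, 44 mm across, 5 mm high. Origin: centre of its underside.
- driver: Bystander, leave alone: small screwdriver lying along its x, 130 mm long. Origin: about the middle, on the table.
There are look-alikes about, which are no part of the job. Leave any orange or pink look-alike of the block alone.

How it is judged:
By the outcome, as a careful person would: the job done as asked, in the order asked, and still so for the second after the job is handed in, with the robot touching nothing.
It also fails if it takes over 48 s, if anything falls off the work surface, if the arm or the gripper's body presses on something with over 40 N, if the wrist force passes 120 N, or if a joint passes its speed limit or range.

## Working session

There is one attempt and no reset: what is moved stays moved. The work goes in short steps, Python scripts to look and compute and a tool call to move; the robot and the scene stay as the last step left them, time stands still between calls to the robot, and variables do not carry over. Pictures are saved under pics/ and viewed, at most 10 in all, crops included, and the job is handed in when it is done.

Besides the shell and the picture viewer there is one more tool, called as name(argument=value, ...) on one line, values as JSON. jog_arm: Moves the arm, as the interface text tells. Its arguments: {"type":"object","properties":{"deltas":{"type":"array"},"grip_force":{"type":"number"}},"required":["deltas"]}

```bash
mkdir -p pics; cat > h.py <<'E'
from rig import manip, imaging
import numpy as np, cv2
def px2w(name,uv,z,c=None):
    c=c or imaging.calibration(name); K=np.array(c["mtx"]);T=np.array(c["cam_to_world"])
    out=[]
    for u,v in uv:
        d=T[:3,:3]@np.linalg.solve(K,[u,v,1]); o=T[:3,3]
        out.append((o+d*(z-o[2])/d[2])[:2]*1000)
    return np.round(np.array(out),1)
E
python3 - <<'E'
from h import *
im=imaging.get_image("top"); cv2.imwrite("pics/top1.png",cv2.resize(im,(800,600),interpolation=cv2.INTER_CUBIC)); np.save("top1.npy",im)
im=imaging.get_image("side"); cv2.imwrite("pics/side1.png",im)
s=manip.get_state(); print(s["clock"],s["position"],s["ee_rot"],s["width"])
c=imaging.calibration("top");print(c)
E
```

```text
0.1 [0.22519541 0.52857793 0.24151125] [-2.50510182e-04  2.00051962e-01  9.79784929e-01 -8.01533185e-04] 0.08541412115063479
{'mtx': array([[451.74670773,   0.        , 279.54551154],
       [  0.        , 451.74670773, 205.58058408],
       [  0.        ,   0.        ,   1.        ]]), 'cam_to_world': array([[ 0.01034106, -0.99123532,  0.13170268,  0.450465  ],
       [-0.99989043, -0.01164557, -0.00913862,  0.01670813],
       [ 0.01059227, -0.13159375, -0.99124714,  1.0743554 ],
       [ 0.        ,  0.        ,  0.        ,  1.        ]])}
```

View pics/top1.png

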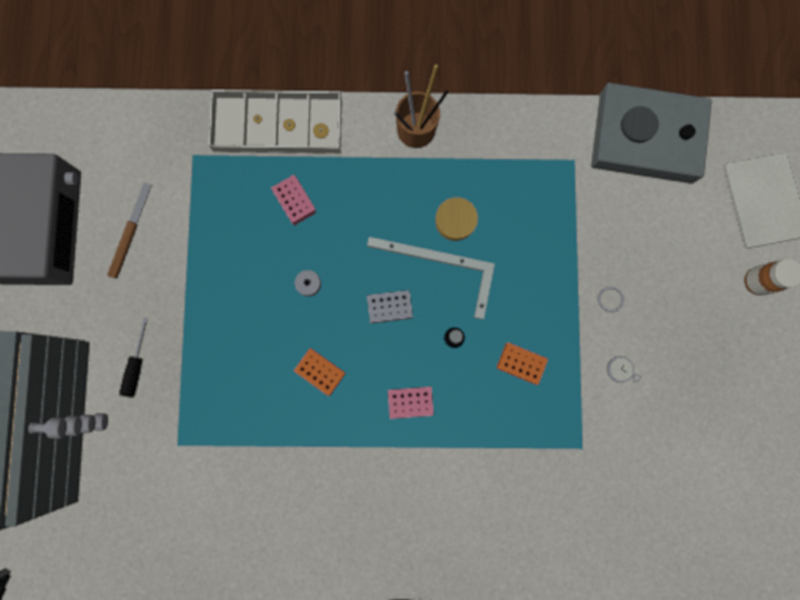

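View pics/side1.png

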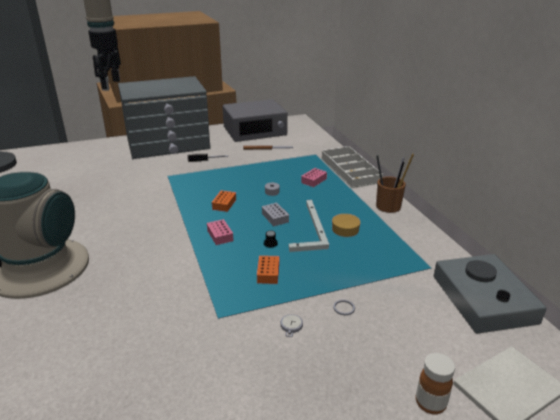

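The top view shows the steel block at about (390,307), the stop's corner at (490,267), its long bar's free end at (370,241), the loupe at (455,337), the anvil at (307,283) and the tin at (456,218). The side view agrees. I'll enlarge a crop.

```bash
python3 - <<'E'
from h import *
im=np.load("top1.npy"); c=im[155:255,245:365]  # scale 6
cv2.imwrite("pics/crop1.png",cv2.resize(c,(720,600),interpolation=cv2.INTER_CUBIC))
E
```

```text
(no output)
```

View pics/crop1.png

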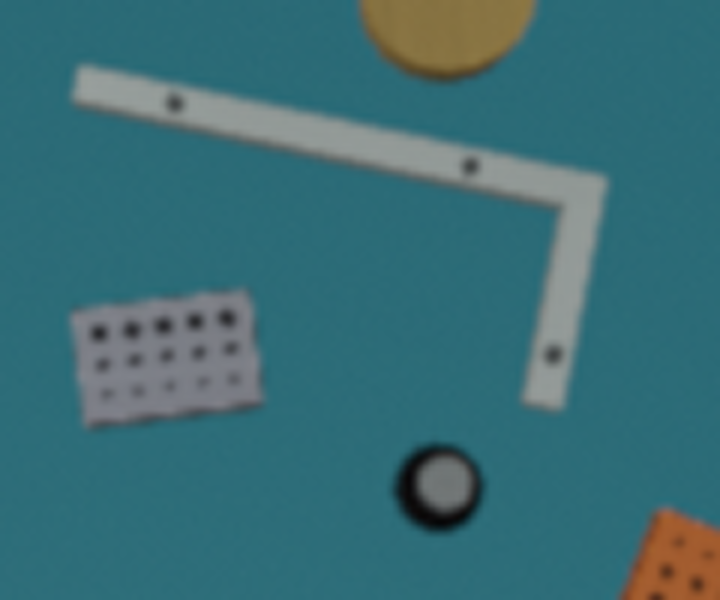

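The crop (6x, offset 245,155) shows block-top corners at (72,312), (248,292), (263,403) and (87,424). The stop's inner corner is at (563,205), with its bar ends at (74,102) and (523,404). The loupe is at (438,488).

```bash
python3 - <<'E'
from h import *
f=lambda L:[(245+(u+.5)/6-.5,155+(v+.5)/6-.5) for u,v in L]
b=px2w("top",f([(72,312),(248,292),(263,403),(87,422)]),.026)
s=px2w("top",f([(563,205),(74,102),(523,404)]),.016)
l=px2w("top",f([(435,490)]),.01); t=px2w("top",f([(447,-10)]),.028)
print("block",b,b.mean(0)); print("stop",s,"loupe",l,t)
e=s[1]-s[0]; x=e/np.linalg.norm(e); print("ang stop x",np.degrees(np.arctan2(x[1],x[0])),np.linalg.norm(e),np.linalg.norm(s[2]-s[0]))
e2=s[2]-s[0]; print("y ang",np.degrees(np.arctan2(e2[1],e2[0])))
d=b[0]-b[1]+b[3]-b[2]; print("block ang",np.degrees(np.arctan2(d[1],d[0])), np.linalg.norm(d)/2,np.linalg.norm(b[0]-b[3]))
y=np.array([x[1],-x[0]]); y=y if y@e2>0 else -y
R=np.array([x,y]); print("in stop:",(R@(b-s[0]).T).T,(R@(b.mean(0)-s[0])),"loupe",R@(l[0]-s[0]),x,y)
st=manip.get_state();from scipy.spatial.transform import Rotation as Q
q=st["ee_rot"];print(Q.from_quat([q[1],q[2],q[3],q[0]]).as_matrix().round(3))
E
```

```text
block [[586.8  60.7]
 [595.4  -7.8]
 [552.  -14. ]
 [543.8  54.2]] [569.5    23.275]
stop [[ 633.1 -132.7]
 [ 672.3   61.8]
 [ 553.7 -116.4]] loupe [[520.  -82.4]] [[716.8 -85.6]]
ang stop x 78.60511783111552 198.41091199830717 81.05584494655518
y ang 168.39894702865308
block ang 97.0063383009753 68.86423237065813 43.48850422812907
in stop: [[180.4403782   83.59736787]
 [114.98969371  61.63335412]
 [100.33737459 102.95295654]
 [165.57300034 124.46558383]] [140.33511171  93.16231559] loupe [ 26.96338597 120.8084261 ] [0.19756978 0.98028883] [-0.98028883  0.19756978]
[[-0.92   0.392 -0.001]
 [ 0.392  0.92  -0.001]
 [ 0.    -0.002 -1.   ]]
```

jog_arm(deltas=[0,0,1,5,-20,0,0.35,0,0,3,20,-60,0,0.35,0,0,5,40,-100,0,0.35,0,0,7,65,-140,0,0.35,0,0,9,90,-180,0,0.35,0,0,11,115,-220,0,0.35,0,0,11.7,140,-260,0,0.35,0,0,11.7,165,-300,-10,0.35,0,0,11.7,190,-340,-30,0.35,0,0,11.7,215,-380,-50,0.35,0,0,11.7,240,-420,-75,0.35,0,0,11.7,265,-455,-100,0.35,0,0,11.7,280,-480,-130,0.35,0,0,11.7,289,-494.5,-160,0.35,0,0,11.7,289,-494.5,-180,0.35,0,0,11.7,289,-494.5,-190,0.35,0,0,11.7,289,-494.5,-190,0.35])

```text
clock: 1.8
position: [0.513, 0.0347, 0.0509]
ee_rot: [-0.002, 0.099, 0.995, 0.0]
contact_force: [0.1, -0.3, 0.2]
width: 0.0295
gripper_force: 0.0
```

jog_arm(deltas=[0,0,0,0,0,-10,0.35,0,0,0,0,0,-20,0.35,0,0,0,0,0,-25,0.35,0,0,0,0,0,-27,0.35,0,0,0,0,0,-27,0.35])

```text
clock: 2.3
position: [0.5143, 0.0347, 0.0252]
ee_rot: [-0.0, 0.099, 0.995, 0.0]
contact_force: [0.3, -0.6, -0.8]
width: 0.03
gripper_force: 0.0
```

```bash
python3 - <<'E'
from h import *
im=imaging.get_image("side"); T=np.linalg.inv(imaging.calibration("side")["cam_to_world"]);K=imaging.calibration("side")["mtx"]
p=T@[.52,.03,.02,1];u=K@p[:3];u=(u/u[2])[:2].astype(int);print(u)
a=im[max(u[1]-60,0):u[1]+40,u[0]-65:u[0]+65]
w=imaging.get_image("wrist")
cv2.imwrite("pics/m1.png",np.hstack([cv2.resize(a,(420,323),interpolation=cv2.INTER_CUBIC),cv2.resize(w,(380,323))[:, :]]))
E
```

```text
[256 214]
```

View pics/m1.png

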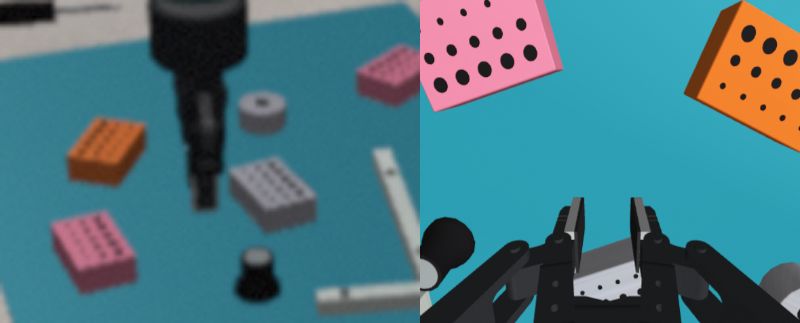

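The block sits ahead of the fingers. The tips are just above the mat and the loupe is clear. I'll lower a little and push towards the long bar.

jog_arm(deltas=[0,0,0,0,0,-3,0.35,0,0,0,0,0,-6,0.35,0,0,0,5,-1,-7,0.35,0,0,0,10,-2,-7,0.35,0,0,0,15,-3,-7,0.35,0,0,0,20,-4,-7,0.35,0,0,0,25,-5,-7,0.35,0,0,0,30,-6,-7,0.35,0,0,0,34,-7,-7,0.35,0,0,0,38,-7.7,-7,0.35,0,0,0,42,-8.5,-7,0.35,0,0,0,46,-9.3,-7,0.35,0,0,0,50,-10,-7,0.35,0,0,0,54,-11,-7,0.35,0,0,0,58,-11.7,-7,0.35,0,0,0,62,-12.5,-7,0.35,0,0,0,66,-13.3,-7,0.35,0,0,0,70,-14.1,-7,0.35,0,0,0,70,-14.1,-7,0.35])

```text
clock: 4.3
position: [0.586, 0.0201, 0.0184]
ee_rot: [0.001, 0.099, 0.995, 0.0]
contact_force: [-0.1, 0.7, 0.4]
width: 0.0298
gripper_force: 0.2
```

```bash
python3 - <<'E'
from h import *
im=imaging.get_image("side"); w=imaging.get_image("wrist")
a=im[150:270,190:346]
cv2.imwrite("pics/m2.png",np.hstack([cv2.resize(a,(420,323),interpolation=cv2.INTER_CUBIC),cv2.resize(w,(380,323))]))
E
```

```text
(no output)
```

View pics/m2.png

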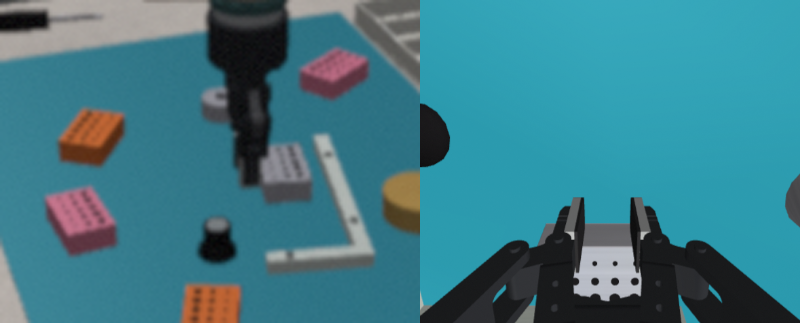

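The block has turned square to the fingers, about 20 mm from the bar. I'll continue slowly to contact.

jog_arm(deltas=[0,0,0,4,-0.8,0,0.35,0,0,0,8,-1.6,0,0.35,0,0,0,12,-2.4,0,0.35,0,0,0,14,-2.8,0,0.35,0,0,0,16,-3.2,0,0.35,0,0,0,17,-3.4,0,0.35,0,0,0,18,-3.6,0,0.35,0,0,0,18,-3.6,0,0.35])

```text
clock: 5.2
position: [0.6016, 0.017, 0.0184]
ee_rot: [-0.001, 0.099, 0.995, 0.0]
contact_force: [-5.3, 0.7, 2.8]
width: 0.0298
gripper_force: 2.5
```

jog_arm(deltas=[0,0,0,0.5,-0.1,0,0.35,0,0,0,1,-0.2,0,0.35,0,0,0,1,-0.2,0,0.35])

```text
clock: 5.5
position: [0.6026, 0.0168, 0.0184]
ee_rot: [-0.001, 0.099, 0.995, 0.0]
contact_force: [-5.6, 0.7, 4.1]
width: 0.0296
gripper_force: 2.6
```

jog_arm(deltas=[0,0,0,0.5,-0.1,0,0.35,0,0,0,1,-0.2,0,0.35,0,0,0,1,-0.2,0,0.35])

```text
clock: 5.8
position: [0.6037, 0.0165, 0.0184]
ee_rot: [-0.001, 0.099, 0.995, 0.0]
contact_force: [-4.8, 1.7, 4.6]
width: 0.0299
gripper_force: 2.6
```

jog_arm(deltas=[0,0,0,0.5,-0.1,0,0.35,0,0,0,1,-0.2,0,0.35,0,0,0,1.5,-0.3,0,0.35,0,0,0,1.5,-0.3,0,0.35])

```text
clock: 6.2
position: [0.6054, 0.0162, 0.0184]
ee_rot: [-0.001, 0.099, 0.995, 0.0]
contact_force: [-4.9, 1.1, 3.5]
width: 0.0297
gripper_force: 2.6
```

jog_arm(deltas=[0,0,0,0.5,-0.1,0,0.35,0,0,0,1,-0.2,0,0.35,0,0,0,1,-0.2,0,0.35])

```text
clock: 6.5
position: [0.6057, 0.0161, 0.0184]
ee_rot: [-0.001, 0.099, 0.995, 0.0]
contact_force: [-5.7, 1.8, 4.6]
width: 0.0299
gripper_force: 3.1
```

jog_arm(deltas=[0,0,0,0.5,-0.1,0,0.35,0,0,0,1,-0.2,0,0.35,0,0,0,1,-0.2,0,0.35])

```text
clock: 6.8
position: [0.6058, 0.0161, 0.0183]
ee_rot: [-0.002, 0.099, 0.995, 0.0]
contact_force: [-8.3, 2.0, 6.7]
width: 0.0298
gripper_force: 4.0
```

The fingers have stalled with force rising, so the block is at the bar. I'll press a bit more to square it, then back off.

jog_arm(deltas=[0,0,0,1,-0.2,0,0.35,0,0,0,2,-0.4,0,0.35,0,0,0,3,-0.6,0,0.35,0,0,0,3,-0.6,0,0.35])

```text
clock: 7.2
position: [0.6058, 0.0161, 0.0181]
ee_rot: [-0.005, 0.099, 0.995, 0.0]
contact_force: [-13.0, 2.7, 10.1]
width: 0.0296
gripper_force: 6.5
```

jog_arm(deltas=[0,0,0,-5,1,0,0.35,0,0,0,-15,3,0,0.35,0,0,0,-25,5,10,0.3,0,0,0,-25,5,40,0.1,0,0,0,-25,5,60,0,0,0,0,-25,5,60,0])

```text
clock: 7.8
position: [0.5888, 0.0199, 0.0822]
ee_rot: [0.005, 0.099, 0.995, 0.0]
contact_force: [1.0, 0.1, 0.6]
width: -0.0001
gripper_force: 0.0
```

```bash
python3 - <<'E'
from h import *
w=imaging.get_image("wrist");im=imaging.get_image("top"); a=im[155:235,240:344]
cv2.imwrite("pics/m3.png",np.hstack([cv2.resize(a,(520,400),interpolation=cv2.INTER_CUBIC),cv2.resize(w,(280,400))]))
E
```

```text
(no output)
```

View pics/m3.png

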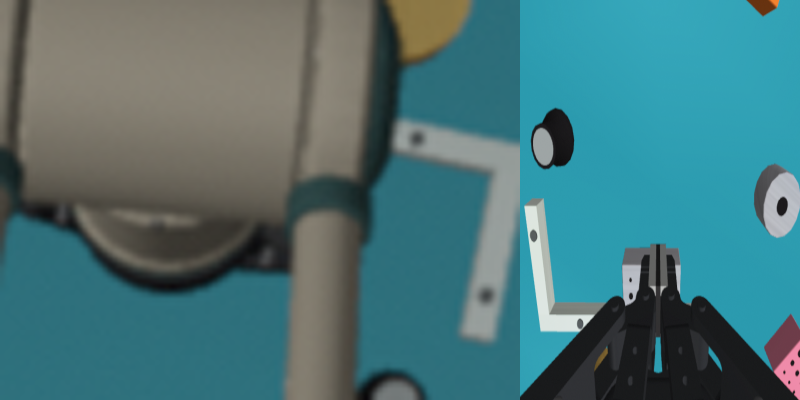

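The arm hides the block in the top view. The wrist view shows it square against the bar, and the TCP stalled at 56.2 mm from the bar (56 expected). Next I'll turn the shut fingers by 90° and go to the block's free end.

jog_arm(deltas=[0,0,-7.5,5,4,0,0,0,0,-15,10,8,0,0,0,0,-22.5,16,13,0,0,0,0,-30,22,18,0,0,0,0,-37.5,28,24,0,0,0,0,-45,34,30,0,0,0,0,-52.5,40,35,0,0,0,0,-60,46,40,0,0,0,0,-67.5,52,45,0,0,0,0,-75,57,50,0,0,0,0,-82.5,61,53,0,0,0,0,-90,65,55,0,0,0,0,-90,65,55,0,0,0,0,-90,65,55,0,0])

```text
clock: 9.3
position: [0.6502, 0.075, 0.0772]
ee_rot: [-0.001, 0.773, 0.635, -0.001]
contact_force: [-0.5, 0.6, -0.7]
width: -0.0
gripper_force: 0.0
```

```bash
python3 - <<'E'
from h import *
s=manip.get_state();print(s["position"],s["qpos"],s["ee_rot"])
w=imaging.get_image("wrist");im=imaging.get_image("side"); a=im[150:270,190:346]
cv2.imwrite("pics/m4.png",np.hstack([cv2.resize(a,(420,323),interpolation=cv2.INTER_CUBIC),cv2.resize(w,(380,323))]))
E
```

```text
[0.65017095 0.07503029 0.07717706] [ 8.73652595e-03  5.15249243e-01  1.55313449e+00 -1.69577412e-04
  1.07516314e+00  2.04653127e-01] [-5.55389709e-04  7.72847102e-01  6.34591520e-01 -8.07371013e-04]
```

View pics/m4.png

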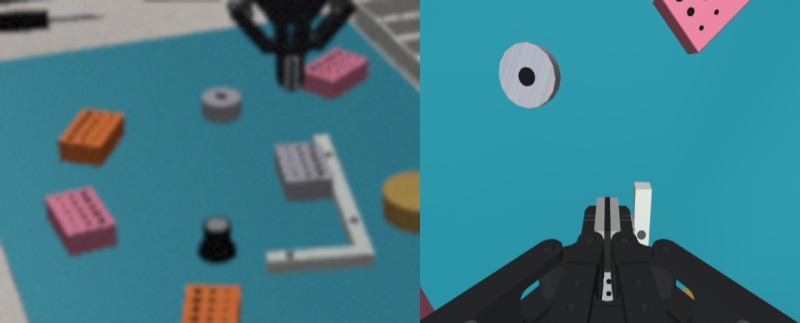

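The side view shows the block lying flush on the long bar, with the fingers past its free end and clear of the anvil. I'll descend and push along the bar.

jog_arm(deltas=[0,0,0,1,0,-20,0,0,0,0,2,0,-40,0,0,0,0,2,0,-53,0,0,0,0,2,0,-58,0,0,0,0,1,-5,-58,0,0,0,0,0,-10,-58,0,0,0,0,-1,-15,-58,0,0,0,0,-2,-20,-58,0,0,0,0,-3,-25,-58,0,0,0,0,-4,-30,-58,0,0,0,0,-5,-35,-58,0,0,0,0,-6,-40,-58,0,0,0,0,-7,-45,-58,0,0,0,0,-8,-50,-58,0,0,0,0,-9,-55,-58,0,0,0,0,-10,-60,-58,0,0,0,0,-11,-65,-58,0,0,0,0,-11,-65,-58,0])

```text
clock: 11.2
position: [0.6399, 0.0096, 0.0206]
ee_rot: [0.0, 0.774, 0.633, 0.0]
contact_force: [0.9, 2.3, 1.5]
width: 0.0001
gripper_force: 1.3
```

jog_arm(deltas=[0,0,0,-1,-5,0,0,0,0,0,-2,-10,0,0,0,0,0,-3,-15,0,0,0,0,0,-4,-20,0,0,0,0,0,-5,-25,0,0,0,0,0,-6,-30,0,0,0,0,0,-7,-35,0,0,0,0,0,-8,-40,0,0,0,0,0,-9,-45,0,0,0,0,0,-9,-45,0,0])

```text
clock: 12.2
position: [0.6307, -0.0352, 0.0205]
ee_rot: [0.0, 0.774, 0.633, -0.0]
contact_force: [-0.4, 3.0, 1.1]
width: -0.0
gripper_force: 1.4
```

```bash
python3 - <<'E'
from h import *
s=manip.get_state();p=s["position"]*1000;d=p[:2]-[633.1,-132.7];x=np.array([.1976,.9803]);print(p,d@x,d@[-x[1],x[0]])
w=imaging.get_image("wrist");im=imaging.get_image("side"); a=im[170:270,240:370]
cv2.imwrite("pics/m5.png",np.hstack([cv2.resize(a,(420,323),interpolation=cv2.INTER_CUBIC),cv2.resize(w,(380,323))]))
E
```

```text
[630.71783101 -35.17674612  20.45728378] 95.1313291845688 21.605835225397456
```

View pics/m5.png

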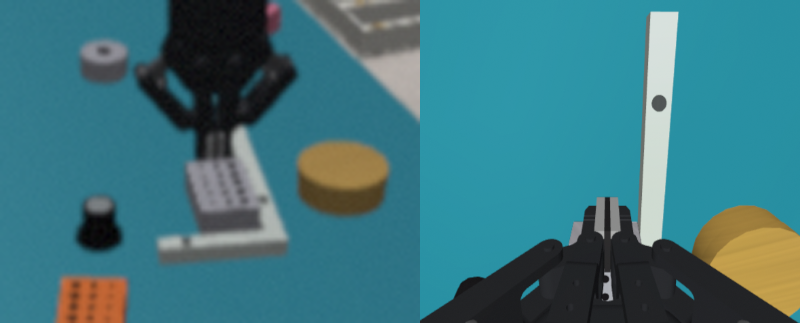

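The block is sliding along the bar, with about 14 mm left to the short bar.

jog_arm(deltas=[0,0,0,-0.8,-4,0,0,0,0,0,-1.6,-8,0,0,0,0,0,-2,-10,0,0,0,0,0,-2.4,-12,0,0,0,0,0,-2.6,-13,0,0,0,0,0,-2.6,-13,0,0])

```text
clock: 12.9
position: [0.628, -0.0482, 0.0202]
ee_rot: [-0.0, 0.774, 0.633, -0.0]
contact_force: [-0.9, 3.7, 1.0]
width: 0.0
gripper_force: 1.6
```

jog_arm(deltas=[0,0,0,-0.1,-0.7,0,0,0,0,0,-0.3,-1.5,0,0,0,0,0,-0.4,-2,0,0,0,0,0,-0.4,-2,0,0])

```text
clock: 13.3
position: [0.6277, -0.0499, 0.0202]
ee_rot: [-0.0, 0.774, 0.634, -0.0]
contact_force: [-0.9, 5.2, 1.9]
width: 0.0005
gripper_force: 2.0
```

jog_arm(deltas=[0,0,0,-0.1,-0.7,0,0,0,0,0,-0.3,-1.5,0,0,0,0,0,-0.4,-2,0,0,0,0,0,-0.4,-2,0,0])

```text
clock: 13.7
position: [0.6275, -0.051, 0.0203]
ee_rot: [-0.001, 0.774, 0.633, 0.001]
contact_force: [0.4, 7.4, 1.1]
width: -0.0003
gripper_force: 3.4
```

jog_arm(deltas=[0,0,0,-0.2,-1,0,0,0,0,0,-0.4,-2,0,0,0,0,0,-0.6,-3,0,0,0,0,0,-0.6,-3,0,0])

```text
clock: 14.1
position: [0.6275, -0.0511, 0.0203]
ee_rot: [-0.002, 0.774, 0.633, 0.003]
contact_force: [2.8, 14.6, 1.4]
width: 0.0005
gripper_force: 7.4
```

The end is seated: the TCP has stalled and the force rose to 15 N. I'll back off and move aside to inspect.

jog_arm(deltas=[0,0,0,1,6,0,0,0,0,0,3,15,0,0,0,0,0,5,25,0,0,0,0,0,6,30,20,0,0,0,0,6,30,50,0,0,0,0,0,50,80,0,0,0,0,-20,90,100,0,0,0,0,-50,130,110,0,0,0,0,-80,170,120,0,0,0,0,-110,210,120,0,0,0,0,-130,250,120,0,0,0,0,-130,260,120,0,0,0,0,-130,260,120,0])

```text
clock: 15.4
position: [0.497, 0.2065, 0.1406]
ee_rot: [0.001, 0.773, 0.635, 0.001]
contact_force: [0.7, 0.2, 1.1]
width: 0.0001
gripper_force: 0.0
```

```bash
python3 - <<'E'
from h import *
im=imaging.get_image("top"); c=im[165:235,280:364]; cv2.imwrite("pics/m6.png",cv2.resize(c,(720,600),interpolation=cv2.INTER_CUBIC))
print(manip.get_state()["clock"])
E
```

```text
15.45
```

View pics/m6.png

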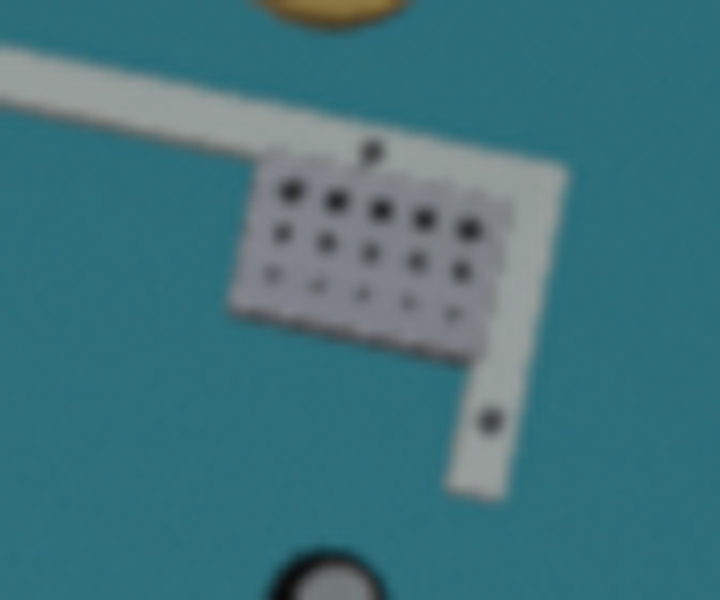

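The block sits snugly in the corner, with its outer edge at (235,310) to (475,357) and nothing else moved. I'll check numerically.

```bash
python3 - <<'E'
from h import *
f=lambda L:[(280+(u+.5)/8.571-.5,165+(v+.5)/8.571-.5) for u,v in L]
b=px2w("top",f([(262,152),(512,200),(478,356),(233,307)]),.026)
x=np.array([.1976,.9803]);R=np.array([x,[-x[1],x[0]]])
r=(R@(b-[633.1,-132.7]).T).T;print(r,r.mean(0)); d=r[0]-r[1]+r[3]-r[2];print(np.degrees(np.arctan2(d[1],d[0])))
E
```

```text
[[69.4055   0.83045]
 [-0.50914 -0.51068]
 [ 0.3259  43.9313 ]
 [68.61355 44.74045]] [34.4589525 22.24788  ]
0.8913891992883818
```

It's within noise, but the free end may stand about 1 mm off. A gentle side press on the outer long side will make it sure.

jog_arm(deltas=[0,0,7.5,5,-15,0,0.35,0,0,15,10,-40,0,0.35,0,0,22.5,17,-65,0,0.35,0,0,30,24,-90,0,0.35,0,0,37.5,31,-115,0,0.35,0,0,45,38,-140,0,0.35,0,0,52.5,45,-165,0,0.35,0,0,60,52,-190,0,0.35,0,0,67.5,59,-215,0,0.35,0,0,75,65,-240,0,0.35,0,0,82.5,70,-260,-10,0.35,0,0,90,73,-275,-25,0.35,0,0,90,75,-286,-40,0.35,0,0,90,75,-286,-60,0.35,0,0,90,75,-286,-60,0.35,0,0,90,75,-286,-60,0.35])

```text
clock: 17.05
position: [0.5719, -0.0824, 0.08]
ee_rot: [-0.0, 0.1, 0.995, -0.0]
contact_force: [-0.3, 0.0, 0.1]
width: 0.0298
gripper_force: 0.0
```

```bash
python3 - <<'E'
from h import *
s=manip.get_state();p=s["position"]*1000;d=p[:2]-[633.1,-132.7];x=np.array([.1976,.9803]);print(p,d@x,d@[-x[1],x[0]],s["ee_rot"],s["width"])
E
```

```text
[571.86639747 -82.42943041  80.0440573 ] 37.18047950595785 69.96076510589563 [-4.85942070e-04  9.99634306e-02  9.94990980e-01 -1.58887732e-04] 0.02976311076900878
```

jog_arm(deltas=[0,0,0,0.6,3,-20,0.35,0,0,0,0.6,3,-45,0.35,0,0,0,0.6,3,-58,0.35,0,0,0,0.6,3,-61,0.35,0,0,0,0.6,3,-61,0.35,0,0,0,4.6,2.2,-61,0.35,0,0,0,8.6,1.4,-61,0.35,0,0,0,11.5,0.8,-61,0.35,0,0,0,13,0.5,-61,0.35,0,0,0,14,0.3,-61,0.35,0,0,0,15,0.1,-61,0.35,0,0,0,15,0.1,-61,0.35])

```text
clock: 18.25
position: [0.5859, -0.0806, 0.0192]
ee_rot: [-0.001, 0.099, 0.995, 0.0]
contact_force: [-3.0, 0.5, 2.0]
width: 0.0299
gripper_force: 1.5
```

jog_arm(deltas=[0,0,0,1,-0.2,0,0.35,0,0,0,2,-0.4,0,0.35,0,0,0,2,-0.4,0,0.35])

```text
clock: 18.55
position: [0.5859, -0.0806, 0.0191]
ee_rot: [-0.003, 0.099, 0.995, 0.0]
contact_force: [-7.1, 0.6, 5.7]
width: 0.03
gripper_force: 3.6
```

jog_arm(deltas=[0,0,0,1.5,-0.3,0,0.35,0,0,0,3,-0.6,0,0.35,0,0,0,3,-0.6,0,0.35])

```text
clock: 18.85
position: [0.5859, -0.0806, 0.0189]
ee_rot: [-0.006, 0.099, 0.995, 0.001]
contact_force: [-10.9, 1.5, 9.6]
width: 0.0303
gripper_force: 6.1
```

jog_arm(deltas=[0,0,0,-4,0.8,0,0.35,0,0,0,-12,2.4,0,0.35,0,0,0,-17,3.4,0,0.35,0,0,0,-17,3.4,20,0.35,0,0,0,-17,3.4,60,0.35,0,0,0,-20,40,100,0.35,0,0,0,-30,85,120,0.35,0,0,0,-45,130,120,0.35,0,0,0,-60,175,120,0.35,0,0,0,-75,220,120,0.35,0,0,0,-90,260,120,0.35,0,0,0,-90,280,120,0.35,0,0,0,-90,280,120,0.35])

```text
clock: 20.15
position: [0.5019, 0.201, 0.1397]
ee_rot: [0.001, 0.097, 0.995, 0.001]
contact_force: [-0.1, -1.1, 0.5]
width: 0.0299
gripper_force: 0.0
```

```bash
python3 - <<'E'
from h import *
im=imaging.get_image("top"); c=im[165:235,280:364]; cv2.imwrite("pics/m7.png",cv2.resize(c,(720,600),interpolation=cv2.INTER_CUBIC))
print(manip.get_state()["clock"])
E
```

```text
20.2
```

View pics/m7.png

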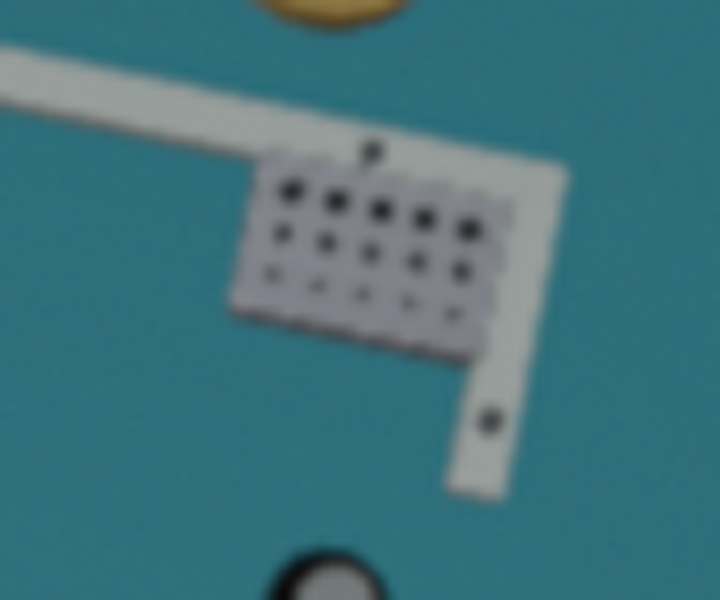

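The block hasn't moved from the corner, outer edge still at (235,310) to (475,357). The loupe at (330,590) is undisturbed and the fingers are clear, so I'm handing in.

```bash
python3 -c "
from rig import manip
print(manip.sign_off())"
```

```text
the job is handed in; nothing more can be done
None
```

The block is in the stop's corner, one long side against the long bar and one end against the short bar (flush to about 1 mm by camera); the fingers are clear, nothing else was touched, and I handed it in at about 20 s.

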